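Load the battery pack into the lamp tester's dock and clamp it home

TASK

Stand the loose battery pack upright in the pocket of the lamp tester's dock, gently and without pushing its contacts down by hand, and let go of it; the pocket's block is adjustable and may have been set a little nearer to or farther from the hinge. Then swing the hinged clamp down over the pack and press the clamp's handle until the pack is driven fully home, without forcing it, and leave the clamp closed. Leave the other things on the bench alone.

Things in the scene. Friction and masses are not known exactly. Their poses are not given: they have to be found in the camera images.
- dock: The lamp tester's dock, fixed: a grey block, 60 mm high, with a bright metal nest block let into a slot in its top, two hinge cheeks at its far end and a bulb in a holder at its left (axis at x +60, y +83, top 118 mm). Origin on the underside at the middle of the slot, 13 mm (+x) from the zero mark; block from x -50 to +100, y -50 to +50 mm. z up; x runs from the nest towards the hinge.
- nest_zero (a point): Zero mark of the nest's adjustment, on the slot's middle line at the level of the nest's top, 64 mm above the bench; axes as the dock's. The nest (54 by 44 mm) holds the pocket, 42 (x) by 32 mm (y), 2.5 mm chamfer. The pocket's centre is locked 3 to 23 mm from here along +x (0 in y); where is not measured: look, or feel with a light push (a few newtons, never 35 N).
- carriage (a joint): How far the contact carriage that floors the pocket is pushed down: 0 up (floor 30 mm below the nest's top), 0.012 m at its hard stop (home). It does not move below about 14 N, then slides stiffly and stays where it is left. Only the clamp may drive it: it may not pass 0.006 m while the clamp stands open.
- clamp (a joint): Angle of the clamp: 0 level, about 0.01 with the pack fully home, about 0.16 where its rubber nose (80 mm from the hinge) first meets a pack standing on the raised carriage, 1.55 to 1.85 (upright or leaning back) at the start; end stop 1.95. A stiff hinge (0.25 N m): the clamp stays where it is left.
- clamp_hinge (a point): The clamp's hinge axis, along the dock's y, at dock x +80 mm, 105 mm above the bench. Axes turn with the clamp: x runs from the handle to the hinge.
- clamp_handle (a point): Middle of the handle, a round steel crossbar 12 mm thick, 100 mm long along the dock's y, 150 mm from the hinge: at angle q it is at dock x = 80 - 150 cos q, z = 105 + 150 sin q mm. The arm is 24 mm wide, 10 thick; 38 mm of bar is free each side. Driving the pack slowly takes 8 to 12 N down on the handle; then it stops hard. Over about 30 N there (60 N on the pack) crushes it.
- pack: The battery pack, loose: a black plastic block 40 (x) by 30 (y) by 70 mm high, about 0.25 kg, standing on the bench, grey panels on its wide sides, brass strips low down. Origin at the centre of its underside, z up. It goes upright into the pocket, 40 mm side along the dock's x, either way round. Its top is 40 mm above the nest's top before it is driven, 28 mm when home.
- glue: A bystander: closed white jar with a black lid, 48 mm across, 85 mm tall, loose; origin under its centre.
- socket: A bystander: brass lamp socket, 56 mm across its foot, 56 mm tall, loose; origin under its centre.
- screwdriver: A bystander: a screwdriver lying on the bench to the left, loose.
- shade: A bystander: small dark conical lampshade 90 mm across its foot, 80 mm tall, loose, beyond the work; origin under its centre.
Not all that is in view belongs to the job. There is more than one size of the dock; the job needs the larger.

How it is judged (in metres and radians):
On the way, in this order (a step that is already met when the one before it is completed fails the run):
1. the pack stands in the nest's pocket on the raised carriage, released, with the clamp still open (x of pack in the frame of nest_zero between -0.001 and 0.027 m and y of pack in the frame of nest_zero between -0.005 and 0.005 m and z of pack in the frame of nest_zero below -0.027 m and angle between pack's own z axis and vertical below 0.09 rad and angle between the x axis of pack and the x axis of dock, either way round below 0.12 rad and value of joint carriage below 0.006 m and value of joint clamp above 0.5 rad and contact force between the fingers and pack below 0.1 N), for 0.2 s.
2. the closed clamp has driven the pack home (value of joint carriage above 0.01 m and value of joint clamp below 0.06 rad and x of pack in the frame of nest_zero between -0.001 and 0.027 m and y of pack in the frame of nest_zero between -0.005 and 0.005 m and z of pack in the frame of nest_zero below -0.037 m and angle between pack's own z axis and vertical below 0.09 rad and angle between the x axis of pack and the x axis of dock, either way round below 0.12 rad), for 0.2 s.
At the end, for the whole second after the job is handed in: The pack stands upright (0.09 rad) and square (0.12 rad) in the nest's pocket (within 4 mm of the nest's range, 5 mm of the slot's middle line), its foot at least 37 mm below the nest's top, the carriage over 10 of its 12 mm down, the clamp closed (below 0.06 rad), all at rest (all of step 2 and linear speed of pack below 0.02 m/s); the robot touches nothing.
It fails at once if the carriage is pushed down past 6 mm while the clamp stands open (pack pushed by hand) (value of joint carriage above 0.006 m and value of joint clamp above 0.5 rad).
It fails at once if the pack is pressed against the dock with more than 35 N while the clamp stands open (contact force between pack and dock above 35 N and value of joint clamp above 0.5 rad).
It fails at once if the clamp presses the pack with more than 60 N (contact force between clamp and pack above 60 N).
It fails at once if the pack is tipped over (angle between pack's own z axis and vertical above 0.8 rad).
It fails at once if a bystander is shifted by more than 30 mm (distance of any of glue, socket, screwdriver, shade from where it was at the start of the episode above 0.03 m).
It also fails if it takes over 72 s, if anything falls off the work surface, if the arm or the gripper's body presses on something with over 40 N, if the wrist force passes 120 N, or if a joint passes its speed limit or range.

ROBOT

A 6-joint arm with a two-finger parallel gripper is mounted at the origin on the work surface. World frame = base frame: x ahead of the robot, y to its left, z up, the work surface at z = 0. Lengths are in mm, angles in rad, forces in N, time in s.
With the tool pointing down it reaches from about 350 to 775 mm from the base axis. Payload 5.5 kg.
Tool frame: the origin (TCP) lies on the centre line of the jaws, within the pads' length; the fingertips stand 17 mm ahead of it and the grasp point (between the pads) lies 2 mm behind it (robot.tip_extent is the distance from the TCP to the fingertips, in mm); z points along the fingers, y is the line along which they close (so a half turn about z gives the same grasp; the last joint's range is limited). The gripper opens to 85 mm and grips with 20 to 120 N. Pads are 22 mm wide; open, the fingers measure 114 mm over their backs; the gripper's body (76 mm by 85 mm) begins 54 mm behind the grasp point. The pads swing forward as they close: fully open they stand 13 mm farther back than shut.
Start: joints at [1.085, 0.313, 0.046, 1.304, 0, 1.431], TCP at [194.921, 540.995, 248.323] pointing down, gripper open.
Joint ranges: [-2.76, 2.76], [-0.86, 1.69], [-1.03, 1.26], [-2.2, 2.34], [-1.47, 1.5], [-3.14, 3.14]. Speed limits (rad/s): [2.57, 2.57, 3.14, 3.14, 3.14, 3.14].

INTERFACE

Orientations are given as a unit quaternion [x, y, z, w].
In Python, from plant import robot gives the robot as it stands.
- The arm moves only by the tool step_arm, never from a script. Its argument "rows" is a list of rows, each a list of 2 entries, a list of its own where there are three numbers: the shift along the tool's x, y, z in units of 40 mm (1.0 is 40 mm), then the turn about the tool's z in units of 6 degrees (1.0 is 6 degrees). In form: [[[tx, ty, tz], turn], ...]. A call has exactly 8 rows; each row is the pose to reach, as a shift and turn from the pose commanded when the call began, along the tool's axes at that moment; what a row does not reach only later rows make up. A row lasts 1/12 s, in which the tool goes at most 41.7 mm and 7.16 degrees, less where a joint would pass 70% of its speed; a pose out of reach is approached as far as the arm can. A call with a gripper value outside its range is refused whole. "fingers" is the closure, from 0 (fully open) to 1 (shut), set as the call begins (left out, the last holds). The fingers move at their own pace and stop on an object; "squeeze" is the grip in N (left out, the last holds). Time passes only in rows, so rows that repeat a pose let the fingers close, or fill a call up. It gives the time, the measured TCP pose, the force, the opening and the grip force at its end, in the units of the state.
- robot.get_state(): the state, without advancing time (a new reading comes with each control period).
- robot.read_camera(name): name is "scene" or "top" or "wrist"; returns a dict with "frame" (400x640x3 uint8, red, green, blue), "z_map" (400x640 float32, mm along the optical axis (not along the pixel's ray), 0 where there is no reading), "intrinsics" (3x3 intrinsics, pixels), "D" ([k1, k2, p1, p2, k3] as OpenCV has them; the pictures are not rectified), "xyz" and "orientation" of the camera in the world; the wrist camera has in their place "hand_eye" (4x4, takes a point from camera to tool coordinates, whose origin is the TCP and whose axes are the flange's). Camera axes: x right, y down, z forward; pixel columns grow to the right and rows downward; lengths in mm; the calibration is good to about 2 mm. A picture is of the moment at which its call begins: read the wrist's pose just before it.
- robot.job_done(): hands the job in; it is judged then, once.
The state is a dict: "t": time; "joint_pos": joint angles; "qd": joint speeds; "joint_torque": joint torques, N m; "ee_pos": TCP position; "ee_rot": TCP orientation; "contact_force": force on the tool from outside, world axes, zero at the start; "torque": the same for the moment, N m; "gripper_width": opening from 0.0 (shut) to 1.0 (fully open); "grip_force": force on a finger pad.
Only numpy, scipy, OpenCV 4.12 (cv2) and the standard library are available. Lean on these libraries where they do the work, as an engineer would, in place of code of your own. Each camera call takes 0.05 s, during which the arm holds its last target. There are 200 camera calls.

## Working session

There is one attempt and no reset: what is moved stays moved. The work goes in short steps, Python scripts to look and compute and a tool call to move; the robot and the scene stay as the last step left them, time stands still between calls to the robot, and variables do not carry over. Pictures are saved under pics/ and viewed, at most 10 in all, crops included, and the job is handed in when it is done.

Besides the shell and the picture viewer there is one more tool, called as name([rows], argument=value, ...), one row to a line, values as JSON. step_arm: Moves the arm, as the interface text tells. Its arguments: {"type":"object","properties":{"rows":{"type":"array","items":{"type":"array"}},"fingers":{"type":"number"},"squeeze":{"type":"number"}},"required":["rows"]}

```bash
mkdir -p pics; ls; cat > h.py <<'E'
import numpy as np, cv2
from scipy.spatial.transform import Rotation as R
from plant import robot
def cam(n):
    s=robot.get_state(); c=robot.read_camera(n)
    K=np.array(c["intrinsics"]);D=np.array(c["D"],float)
    if n=="wrist":
        T=np.eye(4);T[:3,:3]=R.from_quat(s["ee_rot"]).as_matrix();T[:3,3]=s["ee_pos"];T=T@np.array(c["hand_eye"])
    else:
        T=np.eye(4);T[:3,3]=c["xyz"]
        o=np.array(c["orientation"]);T[:3,:3]=R.from_quat(o).as_matrix() if o.size==4 else o
    return dict(f=c["frame"],z=c["z_map"],K=K,D=D,T=T)
def cloud(c):
    h,w=c["z"].shape;u,v=np.meshgrid(np.arange(w),np.arange(h))
    p=cv2.undistortPoints(np.stack([u,v],-1).reshape(-1,1,2).astype(np.float64),c["K"],c["D"]).reshape(h,w,2)
    P=np.dstack([p*c["z"][...,None],c["z"]])
    W=P@c["T"][:3,:3].T+c["T"][:3,3]; W[c["z"]<=0]=np.nan
    return W
def proj(c,X):
    Ti=np.linalg.inv(c["T"]);r,_=cv2.Rodrigues(Ti[:3,:3])
    return cv2.projectPoints(np.array(X,float).reshape(-1,3),r,Ti[:3,3],c["K"],c["D"])[0].reshape(-1,2)
E
python3 - <<'E'
from h import *
import pickle
for n in ("scene","top"):
    c=cam(n);cv2.imwrite(f"pics/{n}1.png",c["f"][...,::-1]);pickle.dump(c,open(n+".pkl","wb"));print(n,c["T"].round(3).tolist())
print(robot.get_state())
E
```

```text
pics
scene [[0.032, 0.714, -0.699, 1448.569], [0.999, -0.036, 0.008, -4.189], [-0.019, -0.699, -0.715, 1023.91], [0.0, 0.0, 0.0, 1.0]]
top [[-0.149, -0.966, 0.211, 357.651], [-0.989, 0.146, -0.029, 21.131], [-0.003, -0.213, -0.977, 954.463], [0.0, 0.0, 0.0, 1.0]]
{'t': 0.1, 'joint_pos': array([1.08538556e+00, 3.13944491e-01, 4.51060271e-02, 1.30360475e+00,
       1.40576055e-05, 1.43121333e+00]), 'qd': array([-0.0015684 , -0.00110739,  0.00358278, -0.00132581, -0.00057687,
        0.00061444]), 'joint_torque': array([ 2.77420062e-03, -4.81723952e+01,  2.99245441e+01,  1.27716613e-02,
       -1.83079783e-04,  2.99890566e-06]), 'ee_pos': array([194.70805316, 540.58145473, 247.49259754]), 'ee_rot': array([ 1.72053457e-01,  9.85087270e-01, -7.81403738e-04, -2.59844645e-04]), 'contact_force': array([ 0.85857325, -0.25005684,  0.45222351]), 'torque': array([ 0.00336887, -0.02550199, -0.04318615]), 'grip_force': 0.0, 'gripper_width': 0.9986557916248827}
```

View pics/scene1.png

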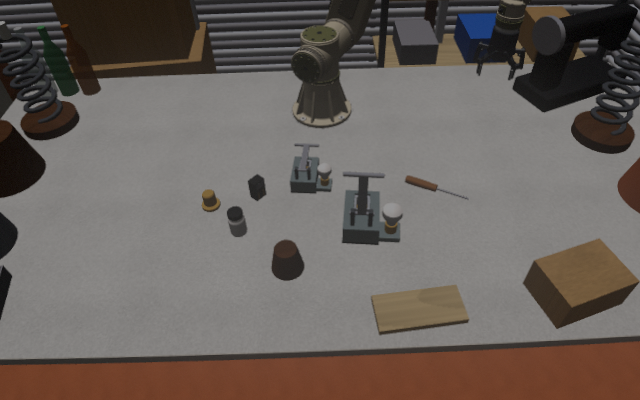

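View pics/top1.png

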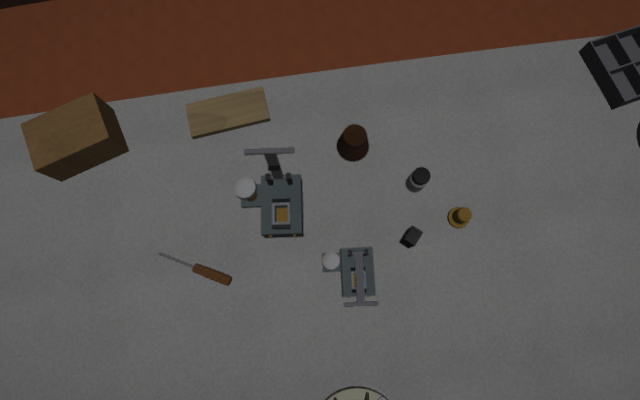

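Two docks are in view: the larger at top (281,205) / scene (362,215), and the smaller at top (358,272) / scene (305,172). The larger is the one the job needs, and its clamp stands upright. The pack is the black block at top (411,237). The glue is at (420,178), the socket at (460,217) and the shade at (353,142). Next I'll measure and crop.

```bash
python3 - <<'E'
from h import *
import pickle
c=pickle.load(open("top.pkl","rb"));W=cloud(c)
cv2.imwrite("pics/crop1.png",cv2.resize(c["f"][130:320,230:480,::-1],(750,570),interpolation=cv2.INTER_CUBIC))
for n,(u0,u1,v0,v1),(zl,zh) in [("dock",(225,315,165,250),(50,70)),("small",(325,385,235,310),(30,60)),("pack",(395,428,222,252),(60,80)),("glue",(405,435,160,195),(75,95)),("socket",(445,475,205,230),(45,65))]:
    p=W[v0:v1,u0:u1].reshape(-1,3);p=p[(p[:,2]>zl)&(p[:,2]<zh)]
    r=cv2.minAreaRect(p[:,:2].astype(np.float32));print(n,len(p),r,p[:,2].mean(),np.median(p,0), cv2.boxPoints(r).round(0).tolist())
E
```

```text
dock 1917 ((564.696533203125, 100.8074951171875), (100.32709503173828, 149.1419677734375), 83.46894073486328) 59.50499384226691 [563.49583348 100.44465166  59.54840348] [[485.0, 59.0], [633.0, 42.0], [644.0, 142.0], [496.0, 159.0]]
small 1046 ((374.0354309082031, -59.072265625), (78.1939926147461, 117.97358703613281), 83.73685455322266) 46.69451540403347 [372.37044109 -52.11806093  46.73027882] [[311.0, -92.0], [428.0, -104.0], [437.0, -27.0], [320.0, -14.0]]
pack 205 ((439.90911865234375, -204.79005432128906), (28.962146759033203, 40.59874725341797), 46.617671966552734) 69.52762924557352 [ 439.0620826  -203.44791752   69.80137949] [[415.0, -201.0], [445.0, -229.0], [465.0, -208.0], [435.0, -180.0]]
glue 245 ((579.335205078125, -249.32211303710938), (41.38050842285156, 41.586936950683594), 74.08190155029297) 84.18481677476936 [ 578.47161778 -248.42849736   84.26518408] [[554.0, -264.0], [594.0, -275.0], [605.0, -235.0], [565.0, -224.0]]
socket 169 ((472.2672119140625, -345.95721435546875), (35.49700927734375, 32.92756652832031), 79.82396697998047) 54.178627228855355 [ 472.45192215 -344.21159841   54.72117212] [[453.0, -361.0], [485.0, -366.0], [492.0, -331.0], [459.0, -326.0]]
```

View pics/crop1.png

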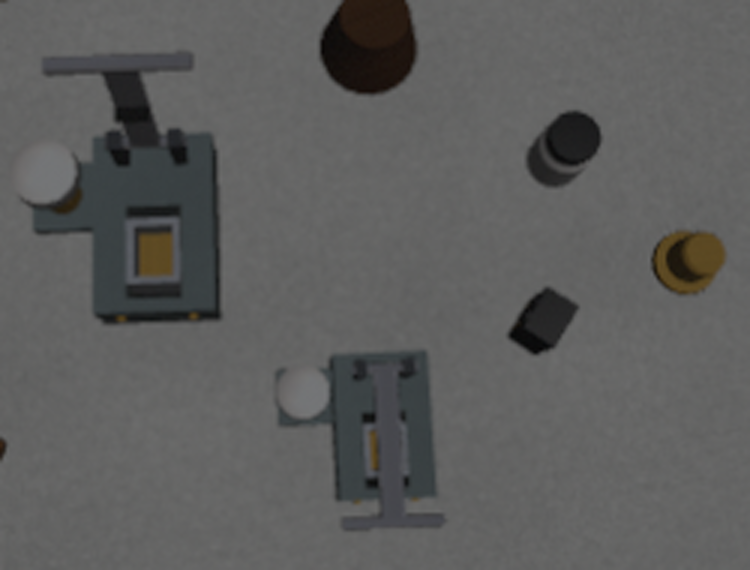

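The crop confirms it: the larger dock at crop (155,230) has a bright nest, and its clamp leans back. The smaller dock's clamp is closed. The pack stands alone at crop (545,320). I'll set up a move helper and check the wrist camera.

```bash
cat >> h.py <<'E'
A=np.deg2rad(-6.53);O=np.array([539.9,103.6,0.])
def d2w(p): return O+R.from_euler('z',A).apply(np.array(p,float))
def w2d(p): return R.from_euler('z',-A).apply(np.asarray(p,float)-O)
def plan(xyz,ydeg):
    s=robot.get_state();Rc=R.from_quat(s["ee_rot"])
    sh=Rc.inv().apply(np.array(xyz)-s["ee_pos"])/40
    y=Rc.as_matrix()[:,1];ya=np.degrees(np.arctan2(y[1],y[0]))
    d=(ydeg-ya+90)%180-90; turn=-d
    j=s["joint_pos"];dj=np.arctan2(xyz[1],xyz[0])-np.arctan2(s["ee_pos"][1],s["ee_pos"][0])
    print("pos",s["ee_pos"].round(1),"yang %.1f"%ya,"shift",sh.round(3),"turn %.2f"%(turn/6),"j6 %.2f"%(j[5]+np.radians(turn)+dj),"F",s["contact_force"].round(1),"w %.3f"%s["gripper_width"],"g %.1f"%s["grip_force"],"t %.2f"%s["t"])
E
python3 - <<'E'
from h import *
c=robot.read_camera("wrist");print(np.array(c["hand_eye"]).round(3).tolist(),c["intrinsics"],robot.tip_extent)
print(d2w([0,0,64]),d2w([80,0,105]))
plan(d2w([-60,0,330]),90+np.degrees(A))
plan([439.9,-204.8,160],46.6)
E
```

```text
[[0.001, -0.961, -0.276, 69.326], [1.0, 0.001, 0.0, 0.7], [0.0, -0.276, 0.961, -125.775], [0.0, 0.0, 0.0, 1.0]] [[300.78568966   0.         322.32677567]
 [  0.         300.78568966 200.8065892 ]
 [  0.           0.           1.        ]] 17.0
[539.9 103.6  64. ] [619.38099571  94.5021255  105.        ]
pos [194.7 540.7 247.6] yang 70.2 shift [-10.361  -7.702  -2.051] turn -2.21 j6 0.20 F [-0.2  0.2  0.3] w 1.000 g 0.0 t 0.15
pos [194.7 540.7 247.6] yang 70.2 shift [-12.083 -15.453   2.209] turn 3.93 j6 0.18 F [-0.2  0.2  0.3] w 1.000 g 0.0 t 0.15
```

```bash
python3 - <<'E'
from h import *
plan(d2w([-40,0,235]),90+np.degrees(A))
E
```

```text
pos [194.7 540.7 247.6] yang 70.2 shift [-10.848  -7.584   0.324] turn -2.21 j6 0.19 F [-0.2  0.2  0.3] w 1.000 g 0.0 t 0.15
```

step_arm([
  [[-0.4,-0.3,0],-0.1],
  [[-1.2,-0.8,0],-0.3],
  [[-2.0,-1.4,0],-0.5],
  [[-2.8,-1.95,0.1],-0.7],
  [[-3.6,-2.5,0.1],-0.9],
  [[-4.4,-3.1,0.1],-1.1],
  [[-5.2,-3.65,0.2],-1.2],
  [[-6.0,-4.2,0.2],-1.3],
])

```text
t: 0.82
ee_pos: [364.0, 299.7, 239.7]
ee_rot: [0.104, 0.995, -0.0, -0.0]
contact_force: [1.1, 1.0, -1.0]
gripper_width: 1.001
grip_force: 0.0
```

```bash
python3 - <<'E'
from h import *
plan(d2w([-40,0,235]),90+np.degrees(A))
E
```

```text
pos [364.  299.7 239.7] yang 78.0 shift [-4.322 -3.98   0.117] turn -0.91 j6 0.16 F [ 1.1  1.  -1. ] w 1.001 g 0.0 t 0.82
```

step_arm([
  [[-0.6,-0.55,0],-0.1],
  [[-1.2,-1.1,0],-0.3],
  [[-1.8,-1.65,0],-0.4],
  [[-2.4,-2.2,0.1],-0.5],
  [[-3.0,-2.75,0.1],-0.6],
  [[-3.6,-3.3,0.1],-0.7],
  [[-4.1,-3.75,0.1],-0.8],
  [[-4.32,-3.98,0.1],-0.9],
])

```text
t: 1.48
ee_pos: [501.4, 107.2, 235.9]
ee_rot: [0.059, 0.998, -0.0, 0.0]
contact_force: [1.0, 1.3, 1.1]
gripper_width: 0.995
grip_force: 0.0
```

```bash
python3 - <<'E'
from h import *
import pickle
c=cam("wrist");pickle.dump(c,open("w1.pkl","wb"))
plan([439.9,-204.8,160],46.6)
W=cloud(c);D=w2d(W.reshape(-1,3)).reshape(W.shape)
m=(abs(D[...,2]-60)<3)
p=W[m][:,:2].astype(np.float32);r=cv2.minAreaRect(p);print(m.sum(),r,w2d([*r[0],0]))
n=c["f"].copy()
# rectified dock-frame view at z=64, 5px/mm, x right -50..70, y up -50..50
xs=np.arange(-50,70,.2);ys=np.arange(50,-50,-.2)
X,Y=np.meshgrid(xs,ys);P=d2w(np.stack([X,Y,0*X+64],-1).reshape(-1,3));uv=proj(c,P).astype(np.float32).reshape(*X.shape,2)
im=cv2.remap(n,uv[...,0],uv[...,1],cv2.INTER_CUBIC)
cv2.imwrite("pics/rect.png",cv2.convertScaleAbs(im[...,::-1],alpha=1.8))
E
```

```text
pos [502.  106.4 235.8] yang 83.2 shift [ 0.624 -7.908  1.904] turn 6.10 j6 0.17 F [ 1.  -2.  -0.1] w 1.000 g 0.0 t 1.53
9510 ((523.7713623046875, -31.476654052734375), (450.5343322753906, 209.67030334472656), 83.34696960449219) [  -0.66262172 -136.03454104    0.        ]
```

View pics/rect.png

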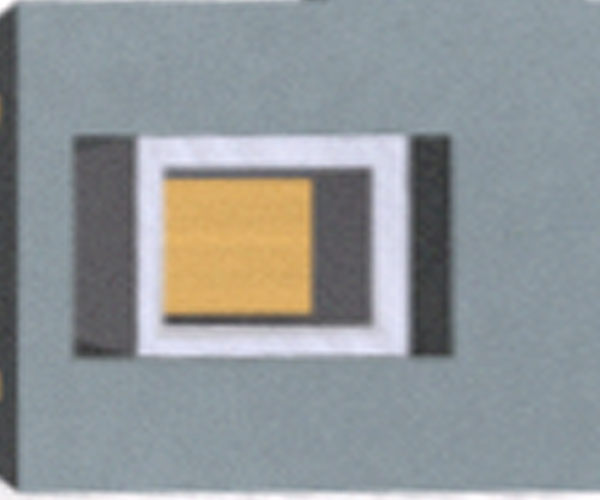

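The nest's edges are at rect pixels 136–411 (x) and 134–356 (y). By the wrist camera its centre is at about (4.7, 1.0) in my estimated dock frame. The slot itself reads about (4, 1), so the nest sits near mid-range. Next I'll view the pack with the same camera.

step_arm([
  [[0,-0.5,0],0.3],
  [[0.1,-1.4,0],1.0],
  [[0.2,-2.4,0.1],1.8],
  [[0.25,-3.4,0.2],2.6],
  [[0.3,-4.4,0.3],3.4],
  [[0.4,-5.4,0.5],4.2],
  [[0.5,-6.4,0.6],5.0],
  [[0.6,-7.3,0.8],5.6],
])

```text
t: 2.2
ee_pos: [441.6, -179.1, 204.5]
ee_rot: [0.346, 0.938, -0.0, 0.0]
contact_force: [-0.0, 1.3, 0.8]
gripper_width: 1.003
grip_force: 0.0
```

```bash
cat > pk.py <<'E'
from h import *
import pickle
c=cam("wrist");pickle.dump(c,open("w2.pkl","wb"))
W=cloud(c)
m=(W[...,2]>62)&(W[...,2]<78)&(np.hypot(W[...,0]-440,W[...,1]+205)<40)
p=W[m];r=cv2.minAreaRect(p[:,:2].astype(np.float32));print(m.sum(),r,np.median(p[:,2]),cv2.boxPoints(r).round(1).tolist(),p.mean(0))
plan([*r[0],200],46.6)
cv2.imwrite("pics/pk.png",cv2.convertScaleAbs(c["f"][...,::-1],alpha=1.8))
E
python3 pk.py
```

```text
1426 ((441.0526428222656, -204.95901489257812), (29.955989837646484, 40.22431564331055), 47.66453552246094) 69.99958914529702 [[416.1000061035156, -202.5], [445.79998779296875, -229.60000610351562], [466.0, -207.39999389648438], [436.29998779296875, -180.3000030517578]] [ 439.88602514 -204.1322577    69.78426643]
pos [ 440.3 -184.2  202.7] yang 49.1 shift [-0.353 -0.38   0.068] turn 0.42 j6 0.16 F [-0.4 -3.3 -0.4] w 1.000 g 0.0 t 2.25
```

step_arm([
  [[-0.1,-0.1,0.2],0.1],
  [[-0.2,-0.2,0.5],0.2],
  [[-0.35,-0.35,0.8],0.3],
  [[-0.35,-0.35,0.8],0.3],
  [[-0.35,-0.35,0.8],0.3],
  [[-0.35,-0.35,0.8],0.3],
  [[-0.35,-0.35,0.8],0.3],
  [[-0.35,-0.35,0.8],0.3],
])

```text
t: 2.92
ee_pos: [444.3, -196.6, 173.0]
ee_rot: [0.358, 0.934, -0.0, 0.001]
contact_force: [0.8, 0.6, -0.8]
gripper_width: 1.003
grip_force: 0.0
```

```bash
sed -i 's/,200\],46.6/,53],47.5/' pk.py; python3 pk.py
```

```text
1864 ((440.9147644042969, -205.12838745117188), (30.31269645690918, 40.21587371826172), 48.18513488769531) 70.04807634358511 [[415.79998779296875, -203.0], [445.79998779296875, -229.8000030517578], [466.0, -207.1999969482422], [436.0, -180.39999389648438]] [ 439.91490735 -204.30981456   69.84095201]
pos [ 444.3 -196.7  172.9] yang 48.0 shift [-0.075 -0.215  2.999] turn 0.09 j6 0.14 F [ 0.2  0.  -0.4] w 1.000 g 0.0 t 2.97
```

step_arm([
  [[-0.08,-0.21,0.2],0.05],
  [[-0.08,-0.21,0.7],0.05],
  [[-0.08,-0.21,1.3],0.05],
  [[-0.08,-0.21,1.9],0.05],
  [[-0.08,-0.21,2.4],0.05],
  [[-0.08,-0.21,2.8],0.05],
  [[-0.08,-0.21,2.97],0.05],
  [[-0.08,-0.21,2.97],0.05],
])

```text
t: 3.63
ee_pos: [439.2, -205.0, 51.7]
ee_rot: [0.361, 0.933, 0.0, -0.002]
contact_force: [-0.7, 0.3, 0.4]
gripper_width: 1.0
grip_force: 0.0
```

step_arm([
  [[0,0,0],0],
  [[0,0,0],0],
  [[0,0,0],0],
  [[0,0,0],0],
  [[0,0,0],0],
  [[0,0,0],0],
  [[0,0,0],0],
  [[0,0,0],0],
], fingers=1, squeeze=35)

```text
t: 4.3
ee_pos: [441.2, -205.9, 54.4]
ee_rot: [0.361, 0.933, -0.0, 0.001]
contact_force: [-1.7, 0.2, 6.6]
gripper_width: 0.347
grip_force: 39.5
```

```bash
python3 - <<'E'
from h import *
plan(d2w([4.7,1.0,150]),90+np.degrees(A))
E
```

```text
pos [ 441.2 -205.9   54.4] yang 47.7 shift [ 3.299  7.473 -2.395] turn -5.96 j6 0.14 F [-1.7  0.2  6.6] w 0.347 g 39.5 t 4.30
```

step_arm([
  [[0,0,-0.2],0],
  [[0,0,-0.6],0],
  [[0,0,-1.2],0],
  [[0,0,-1.9],0],
  [[0,0,-2.6],0],
  [[0,0,-3.1],0],
  [[0,0,-3.4],0],
  [[0,0,-3.4],0],
])

```text
t: 4.97
ee_pos: [441.8, -206.2, 192.5]
ee_rot: [0.361, 0.933, -0.0, 0.002]
contact_force: [0.7, -0.4, -3.2]
gripper_width: 0.346
grip_force: 38.6
```

step_arm([
  [[0.1,0.3,0],-0.2],
  [[0.4,0.9,0],-0.7],
  [[0.75,1.7,0],-1.3],
  [[1.1,2.5,0],-1.9],
  [[1.45,3.3,0],-2.6],
  [[1.8,4.1,0],-3.3],
  [[2.15,4.9,0],-3.9],
  [[2.4,5.5,0],-4.4],
])

```text
t: 5.63
ee_pos: [517.1, 24.5, 188.1]
ee_rot: [0.136, 0.991, 0.0, -0.001]
contact_force: [0.3, -0.3, -2.4]
gripper_width: 0.349
grip_force: 38.6
```

```bash
python3 - <<'E'
from h import *
plan(d2w([4.7,1.0,170]),90+np.degrees(A))
E
```

```text
pos [517.1  24.5 188.1] yang 74.3 shift [-0.129  2.1    0.453] turn -1.52 j6 0.15 F [ 0.3 -0.3 -2.4] w 0.349 g 38.6 t 5.63
```

step_arm([
  [[0,0.4,0.1],-0.4],
  [[-0.05,0.9,0.2],-0.8],
  [[-0.1,1.4,0.3],-1.2],
  [[-0.13,1.8,0.45],-1.5],
  [[-0.13,2.0,0.45],-1.5],
  [[-0.13,2.0,0.45],-1.5],
  [[-0.13,2.0,0.45],-1.5],
  [[-0.13,2.0,0.45],-1.5],
])

```text
t: 6.3
ee_pos: [544.2, 96.6, 171.3]
ee_rot: [0.061, 0.998, -0.0, -0.0]
contact_force: [-0.0, -0.2, -2.4]
gripper_width: 0.35
grip_force: 38.6
```

```bash
python3 - <<'E'
from h import *
import pickle
c=cam("wrist");pickle.dump(c,open("w3.pkl","wb"))
plan(d2w([4.7,1.0,150]),90+np.degrees(A))
cv2.imwrite("pics/w3.png",cv2.convertScaleAbs(c["f"][...,::-1],alpha=1.8))
t=cam("top");pickle.dump(t,open("t3.pkl","wb"))
E
```

```text
pos [544.4  96.4 171.6] yang 83.0 shift [0.015 0.19  0.539] turn -0.08 j6 0.16 F [ 0.2 -0.2 -2.6] w 0.345 g 38.6 t 6.35
```

View pics/w3.png

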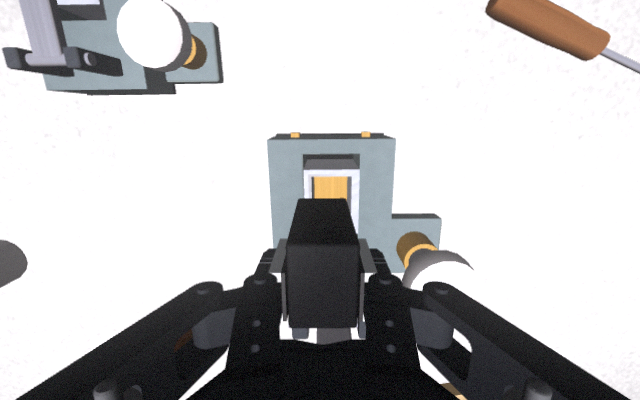

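The view shows the nest's near edge at about (332,168), with its sides at u≈304 and 360, and the bottom of the held pack at (322,200). I'll check these against the target numerically.

```bash
python3 - <<'E'
from h import *
import pickle
c=pickle.load(open("w3.pkl","rb"))
g=cv2.cvtColor(c["f"],cv2.COLOR_RGB2GRAY).astype(int)
print("row182",g[182,296:368].tolist());print("row192",g[192,296:368].tolist());print("col332",g[130:200,332].tolist());print("col285",g[130:150,285].tolist());print("row155",g[155,262:274].tolist(),g[155,388:402].tolist(),g[155,298:306].tolist(),g[155,355:363].tolist())
def ray(u,v,z):
    p=cv2.undistortPoints(np.array([[[u,v]]],float),c["K"],c["D"])[0,0];d=c["T"][:3,:3]@[*p,1];o=c["T"][:3,3];return w2d(o+d*(z-o[2])/d[2])
for q in [(303.5,185,64),(359.5,185,64),(332,168,64),(332,154,60),(285,139,60),(269.5,155,60),(394,155,60)]: print(q,ray(*q).round(1))
E
```

```text
row182 [95, 94, 94, 92, 92, 93, 85, 90, 141, 139, 139, 140, 131, 122, 122, 99, 46, 55, 93, 110, 111, 114, 114, 115, 112, 113, 110, 110, 111, 114, 113, 113, 112, 109, 112, 115, 116, 114, 110, 113, 110, 110, 112, 113, 109, 112, 113, 116, 112, 112, 106, 77, 65, 65, 66, 96, 142, 143, 142, 140, 139, 138, 131, 110, 95, 94, 92, 94, 96, 93, 93, 93]
row192 [92, 94, 93, 93, 95, 92, 91, 88, 115, 138, 138, 138, 131, 124, 124, 113, 47, 52, 81, 112, 112, 111, 112, 116, 112, 112, 112, 111, 111, 112, 112, 113, 111, 110, 111, 115, 117, 116, 111, 111, 110, 110, 110, 110, 109, 111, 115, 113, 114, 111, 105, 75, 67, 66, 73, 111, 143, 142, 141, 142, 141, 140, 134, 102, 93, 92, 92, 94, 94, 94, 92, 94]
col332 [154, 154, 153, 89, 36, 45, 44, 44, 46, 84, 94, 94, 94, 94, 95, 94, 94, 94, 95, 95, 94, 95, 93, 83, 54, 33, 35, 32, 34, 53, 59, 59, 57, 58, 55, 58, 58, 57, 57, 87, 129, 141, 138, 138, 133, 133, 124, 118, 116, 117, 117, 117, 116, 117, 117, 117, 117, 117, 117, 118, 117, 116, 117, 116, 116, 117, 117, 117, 71, 23]
col285 [151, 149, 146, 105, 55, 43, 48, 48, 47, 63, 89, 97, 95, 95, 96, 97, 96, 96, 96, 97]
row155 [151, 154, 157, 154, 152, 144, 94, 94, 97, 95, 94, 95] [96, 94, 92, 96, 96, 96, 104, 143, 153, 151, 151, 148, 147, 147] [95, 95, 96, 92, 83, 38, 36, 37] [51, 51, 48, 48, 60, 89, 95, 94]
(303.5, 185, 64) [-10.4 -20.8  64. ]
(359.5, 185, 64) [-10.   23.7  64. ]
(332, 168, 64) [-23.8   1.8  64. ]
(332, 154, 60) [-34.2   1.9  60. ]
(285, 139, 60) [-46.  -34.5  60. ]
(269.5, 155, 60) [-33.8 -47.2  60. ]
(394, 155, 60) [-33.1  50.6  60. ]
```

```bash
python3 - <<'E'
from h import *
plan(d2w([5.4,1.3,124]),90+np.degrees(A)-0.3)
E
```

```text
pos [544.5  96.4 171.7] yang 83.0 shift [1.000e-03 1.980e-01 1.193e+00] turn -0.03 j6 0.16 F [-0.3 -0.3 -2. ] w 0.347 g 38.6 t 6.40
```

step_arm([
  [[0,0.1,0],-0.03],
  [[0,0.2,0.1],-0.03],
  [[0,0.2,0.4],-0.03],
  [[0,0.2,0.7],-0.03],
  [[0,0.2,1.0],-0.03],
  [[0,0.2,1.2],-0.03],
  [[0,0.2,1.2],-0.03],
  [[0,0.2,1.2],-0.03],
])

```text
t: 7.07
ee_pos: [545.3, 105.3, 123.2]
ee_rot: [0.059, 0.998, 0.0, -0.0]
contact_force: [0.1, -0.2, -2.8]
gripper_width: 0.346
grip_force: 38.5
```

```bash
python3 - <<'E'
from h import *
plan(d2w([5.4,1.3,100]),90+np.degrees(A)-0.3)
E
```

```text
pos [545.3 105.3 123.2] yang 83.3 shift [-0.008 -0.025  0.58 ] turn 0.02 j6 0.16 F [ 0.1 -0.2 -2.8] w 0.346 g 38.5 t 7.07
```

step_arm([
  [[0,-0.02,0.04],0],
  [[0,-0.02,0.08],0],
  [[0,-0.02,0.12],0],
  [[0,-0.02,0.16],0],
  [[0,-0.02,0.19],0],
  [[0,-0.02,0.22],0],
  [[0,-0.02,0.24],0],
  [[0,-0.02,0.24],0],
])

```text
t: 7.73
ee_pos: [546.1, 104.5, 117.7]
ee_rot: [0.059, 0.998, 0.0, 0.002]
contact_force: [-7.4, -0.1, 20.8]
gripper_width: 0.342
grip_force: 41.6
```

step_arm([
  [[0,0,-0.08],0],
  [[0.03,0,-0.12],0],
  [[0.06,0,-0.12],0],
  [[0.06,0,-0.12],0],
  [[0.06,0,-0.1],0],
  [[0.06,0,-0.07],0],
  [[0.06,0,-0.04],0],
  [[0.06,0,-0.02],0],
])

```text
t: 8.4
ee_pos: [543.1, 104.7, 114.1]
ee_rot: [0.059, 0.998, -0.0, -0.0]
contact_force: [1.1, -0.6, -3.0]
gripper_width: 0.347
grip_force: 38.5
```

step_arm([
  [[0,0,0.04],0],
  [[0,0,0.08],0],
  [[0,0,0.12],0],
  [[0,0,0.16],0],
  [[0,0,0.2],0],
  [[0,0,0.24],0],
  [[0,0,0.27],0],
  [[0,0,0.27],0],
])

```text
t: 9.07
ee_pos: [543.1, 104.8, 103.6]
ee_rot: [0.059, 0.998, 0.0, -0.0]
contact_force: [1.4, -0.3, -2.3]
gripper_width: 0.347
grip_force: 38.5
```

step_arm([
  [[0,0,0.04],0],
  [[0,0,0.08],0],
  [[0,0,0.12],0],
  [[0,0,0.16],0],
  [[0,0,0.2],0],
  [[0,0,0.24],0],
  [[0,0,0.28],0],
  [[0,0,0.28],0],
])

```text
t: 9.73
ee_pos: [543.1, 104.8, 92.4]
ee_rot: [0.059, 0.998, 0.0, -0.0]
contact_force: [0.7, -0.9, -2.3]
gripper_width: 0.346
grip_force: 38.5
```

step_arm([
  [[0,0,0.01],0],
  [[0,0,0.02],0],
  [[0,0,0.03],0],
  [[0,0,0.04],0],
  [[0,0,0.05],0],
  [[0,0,0.06],0],
  [[0,0,0.07],0],
  [[0,0,0.07],0],
])

```text
t: 10.4
ee_pos: [543.1, 104.8, 89.9]
ee_rot: [0.059, 0.998, 0.0, 0.0]
contact_force: [-1.0, -0.4, -1.9]
gripper_width: 0.345
grip_force: 38.5
```

step_arm([
  [[0,0,0.01],0],
  [[0,0,0.02],0],
  [[0,0,0.03],0],
  [[0,0,0.04],0],
  [[0,0,0.05],0],
  [[0,0,0.05],0],
  [[0,0,0.05],0],
  [[0,0,0.05],0],
])

```text
t: 11.07
ee_pos: [543.2, 104.7, 88.3]
ee_rot: [0.059, 0.998, 0.0, 0.0]
contact_force: [-2.5, -1.2, 5.2]
gripper_width: 0.34
grip_force: 39.4
```

step_arm([
  [[0,0,0],0],
  [[0,0,0],0],
  [[0,0,0],0],
  [[0,0,0],0],
  [[0,0,0],0],
  [[0,0,0],0],
  [[0,0,0],0],
  [[0,0,0],0],
], fingers=0)

```text
t: 11.73
ee_pos: [543.2, 104.8, 87.9]
ee_rot: [0.059, 0.998, 0.0, 0.0]
contact_force: [-0.6, 1.1, -0.8]
gripper_width: 0.998
grip_force: 0.0
```

step_arm([
  [[0,0,-0.2],0],
  [[0,0,-0.6],0],
  [[0,0,-1.2],0],
  [[0,0,-1.9],0],
  [[0,0,-2.6],0],
  [[0.3,0,-3.2],0],
  [[0.7,0,-3.6],0],
  [[1.0,0,-3.6],0],
])

```text
t: 12.4
ee_pos: [504.6, 109.6, 236.6]
ee_rot: [0.059, 0.998, 0.0, 0.003]
contact_force: [-0.1, 0.6, -1.0]
gripper_width: 0.999
grip_force: 0.0
```

```bash
python3 - <<'E'
from h import *
import pickle
plan(d2w([0,0,230]),90+np.degrees(A))
c=cam("wrist");W=cloud(c);D=w2d(W)if 0 else w2d(W.reshape(-1,3)).reshape(W.shape)
m=(abs(D[...,0])<40)&(abs(D[...,1])<35)&(D[...,2]>85)&(D[...,2]<130)
p=D[m];r=cv2.minAreaRect(p[:,:2].astype(np.float32));print(m.sum(),r,np.percentile(p[:,2],[5,50,95]))
t=cam("top");W=cloud(t);D=w2d(W.reshape(-1,3)).reshape(W.shape)
m=(D[...,0]>-100)&(D[...,0]<250)&(abs(D[...,1])<60)&(D[...,2]>180)
s=cam("scene");cv2.imwrite("pics/s2.png",cv2.resize(s["f"][100:260,270:470,::-1],(800,640))[:600]);cv2.imwrite("pics/w4.png",cv2.convertScaleAbs(c["f"][...,::-1],alpha=1.8))
W=cloud(s);D=w2d(W.reshape(-1,3)).reshape(W.shape)
m=(D[...,0]>60)&(D[...,0]<250)&(abs(D[...,1])<56)&(D[...,2]>140)&(D[...,2]<300)
p=D[m];print(len(p));
for z in range(140,280,10):
    q=p[abs(p[:,2]-z)<5]
    if len(q): print(z,len(q),np.percentile(q[:,0],[5,50,95]).round(0),q[:,1].min().round(),q[:,1].max().round())
E
```

```text
pos [504.6 109.6 236.6] yang 83.3 shift [-0.892 -0.046  0.172] turn -0.03 j6 0.15 F [-0.1  0.6 -1. ] w 0.999 g 0.0 t 12.40
1466 ((2.1712417602539062, 1.8002290725708008), (30.830339431762695, 39.64680099487305), 89.8525161743164) [ 91.59720923 103.90826615 105.09423707]
482
140 12 [88. 90. 92.] -8.0 13.0
150 21 [88. 91. 94.] -9.0 12.0
160 23 [89. 91. 93.] -9.0 14.0
170 28 [89. 92. 95.] -9.0 14.0
180 25 [90. 92. 95.] -9.0 14.0
190 24 [91. 93. 95.] -7.0 13.0
200 21 [92. 93. 96.] -7.0 13.0
210 27 [93. 96. 97.] -8.0 12.0
220 26 [94. 95. 98.] -8.0 15.0
230 27 [94. 96. 98.] -8.0 14.0
240 28 [94. 96. 99.] -8.0 14.0
250 43 [ 95.  98. 100.] -45.0 51.0
260 177 [ 91.  97. 100.] -47.0 51.0
```

View pics/s2.png

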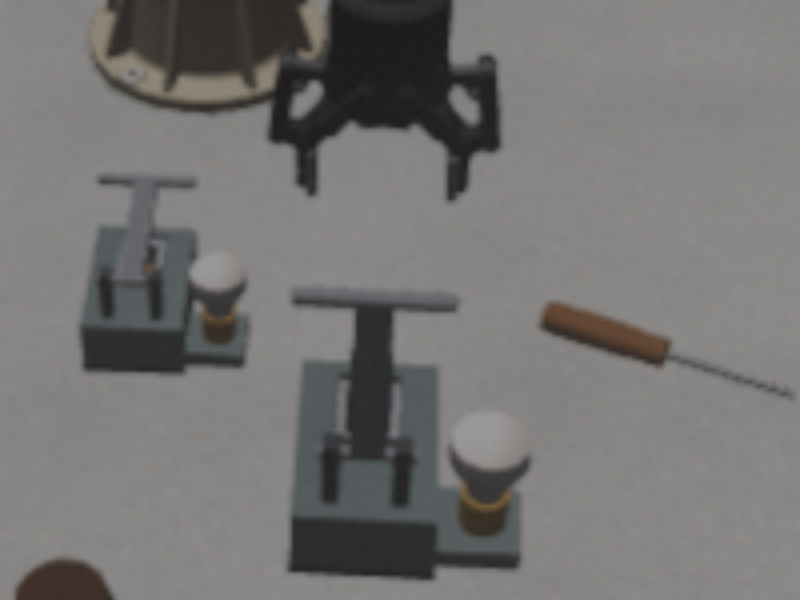

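The pack is in the pocket: its centre is at about (2.2, 1.8) in my dock frame, its top at 104 mm, and it stands square. The clamp bar at crop (375,298) leans back slightly, q≈1.63, with its handle at about x 93, z 255. I'll move over the handle's free side at y = -31 with the jaws along dock x.

step_arm([
  [[0,0,-0.5],-0.5],
  [[0,-0.1,-1.2],-1.5],
  [[0,-0.2,-2.0],-2.6],
  [[-0.5,-0.4,-2.1],-3.7],
  [[-1.2,-0.6,-2.1],-4.8],
  [[-2.0,-0.8,-2.1],-5.9],
  [[-2.7,-0.8,-2.1],-7.0],
  [[-3.2,-0.8,-2.1],-8.0],
])

```text
t: 13.22
ee_pos: [629.4, 61.3, 314.3]
ee_rot: [-0.354, 0.935, 0.0, -0.0]
contact_force: [-0.3, 0.8, 0.6]
gripper_width: 1.0
grip_force: 0.0
```

step_arm([
  [[0,0,0],-1],
  [[0,0,0],-2],
  [[0,0,0],-3],
  [[0,0,0],-4],
  [[0,0,0],-5],
  [[0,0,0],-6],
  [[0,0,0],-7],
  [[0,0,0],-7],
])

```text
t: 13.88
ee_pos: [627.3, 62.4, 314.7]
ee_rot: [-0.665, 0.747, 0.0, -0.0]
contact_force: [-0.3, -0.5, -0.6]
gripper_width: 0.995
grip_force: 0.0
```

```bash
cat > hb.py <<'E'
from h import *
import sys
c=cam("wrist");W=cloud(c);D=w2d(W.reshape(-1,3)).reshape(W.shape)
lo,hi,x0,x1=map(float,sys.argv[1:5])
m=(D[...,0]>x0)&(D[...,0]<x1)&(D[...,1]>-56)&(D[...,1]<56)&(D[...,2]>lo)&(D[...,2]<hi)
p=D[m];print(len(p))
for y in range(-55,60,10):
    q=p[abs(p[:,1]-y)<5]
    if len(q)>3: print(y,len(q),"x",np.percentile(q[:,0],[3,50,97]).round(1),"ztop",np.percentile(q[:,2],[50,97]).round(1))
cv2.imwrite("pics/hb.png",cv2.convertScaleAbs(c["f"][...,::-1],alpha=1.8))
s=robot.get_state();print("tcp dock",w2d(s["ee_pos"]).round(1),s["joint_pos"].round(2))
E
python3 hb.py 225 275 50 130; python3 -c "
from h import *
plan(d2w([92,-31,265]),180+np.degrees(A))"
```

```text
2377
-45 308 x [88.7 94.4 99.6] ztop [259.2 261. ]
-35 259 x [88.7 93.9 99.7] ztop [259.6 261.4]
-25 261 x [88.6 93.9 99.8] ztop [259.6 261.4]
-15 247 x [88.6 94.5 99.9] ztop [259.7 261.1]
-5 243 x [ 88.5  93.9 100.1] ztop [259.7 261.4]
5 233 x [ 88.5  94.  100.2] ztop [259.6 261.2]
15 209 x [88.5 94.  99.5] ztop [259.7 261.4]
25 219 x [88.4 94.  99.6] ztop [259.6 261.3]
35 206 x [88.3 94.  99.7] ztop [259.8 261.2]
45 184 x [88.3 94.1 99.8] ztop [259.7 261. ]
55 8 x [89.9 94.4 98.3] ztop [259.  260.2]
tcp dock [ 91.4 -31.  314.8] [-0.03  0.43  0.37  1.52  0.   -1.48]
pos [627.2  62.4 314.8] yang 173.1 shift [ 0.    -0.015  1.244] turn -0.06 j6 -1.49 F [ 0.  -0.6  0. ] w 1.000 g 0.0 t 13.93
```

step_arm([
  [[0,-0.06,0.1],0],
  [[0,-0.06,0.3],0],
  [[0,-0.06,0.6],0],
  [[0,-0.06,0.9],0],
  [[0,-0.06,1.2],0],
  [[0,-0.06,1.45],0],
  [[0,-0.06,1.55],0],
  [[0,-0.06,1.55],0],
])

```text
t: 14.6
ee_pos: [628.4, 62.4, 252.1]
ee_rot: [-0.664, 0.748, 0.001, -0.001]
contact_force: [-0.3, 0.3, 0.4]
gripper_width: 0.999
grip_force: 0.0
```

step_arm([
  [[0,0,0],0],
  [[0,0,0],0],
  [[0,0,0],0],
  [[0,0,0],0],
  [[0,0,0],0],
  [[0,0,0],0],
  [[0,0,0],0],
  [[0,0,0],0],
], fingers=1, squeeze=25)

```text
t: 15.27
ee_pos: [629.3, 62.4, 254.3]
ee_rot: [-0.664, 0.747, -0.0, 0.0]
contact_force: [-0.0, -0.2, 2.2]
gripper_width: 0.125
grip_force: 24.4
```

```bash
python3 - <<'E'
from h import *
s=robot.get_state();print(w2d(s["ee_pos"]),s["contact_force"])
Rc=R.from_quat(s["ee_rot"])
H=np.array([83.5,105]);p0=w2d(s["ee_pos"]);q0=np.pi/2+.071
b=lambda q:np.array([H[0]-150*np.cos(q),0,H[1]+150*np.sin(q)])
for q in np.arange(1.6,.2,-.1):
    d=b(q)-b(q0);print(round(q,2),(Rc.inv().apply(R.from_euler('z',A).apply(d))/40).round(2))
E
```

```text
[ 93.49537639 -30.79380047 254.31180857] [-0.04076016 -0.22446299  2.20703576]
1.6 [ 0.    0.16 -0.01]
1.5 [ 0.    0.53 -0.  ]
1.4 [0.   0.9  0.04]
1.3 [0.   1.27 0.13]
1.2 [0.01 1.63 0.24]
1.1 [0.01 1.97 0.4 ]
1.0 [0.01 2.29 0.58]
0.9 [0.01 2.6  0.8 ]
0.8 [0.01 2.88 1.05]
0.7 [0.01 3.14 1.32]
0.6 [0.01 3.36 1.62]
0.5 [0.01 3.56 1.94]
0.4 [0.01 3.72 2.28]
0.3 [0.01 3.85 2.63]
```

Gripped the bar (opening about 11 mm). I'll follow the arc in steps, watching the force.

step_arm([
  [[0,0.08,0],0],
  [[0,0.2,0],0],
  [[0,0.35,0],0],
  [[0,0.53,0],0],
  [[0,0.72,0.02],0],
  [[0,0.9,0.04],0],
  [[0,1.0,0.06],0],
  [[0,1.0,0.06],0],
])

```text
t: 15.93
ee_pos: [587.5, 67.2, 251.4]
ee_rot: [-0.664, 0.747, 0.001, -0.001]
contact_force: [-1.9, -0.5, 2.7]
gripper_width: 0.133
grip_force: 25.0
```

step_arm([
  [[0,0.13,0.03],0],
  [[0,0.27,0.07],0],
  [[0,0.45,0.12],0],
  [[0,0.63,0.18],0],
  [[0,0.8,0.26],0],
  [[0,0.97,0.34],0],
  [[0,1.13,0.43],0],
  [[0,1.29,0.52],0],
])

```text
t: 16.6
ee_pos: [537.3, 73.0, 230.1]
ee_rot: [-0.664, 0.747, 0.0, -0.0]
contact_force: [2.1, -3.4, 2.1]
gripper_width: 0.13
grip_force: 25.0
```

step_arm([
  [[0,0.16,0.11],0],
  [[0,0.31,0.22],0],
  [[0,0.45,0.34],0],
  [[0,0.59,0.47],0],
  [[0,0.72,0.6],0],
  [[0,0.85,0.74],0],
  [[0,0.96,0.89],0],
  [[0,1.07,1.04],0],
])

```text
t: 17.27
ee_pos: [495.2, 78.1, 188.5]
ee_rot: [-0.664, 0.747, -0.0, 0.0]
contact_force: [1.7, -3.9, 0.9]
gripper_width: 0.13
grip_force: 24.8
```

```bash
python3 hb.py 120 215 -90 0
```

```text
5726
-45 1899 x [-52.7 -40.5 -28.5] ztop [194.2 214.1]
-35 1567 x [-59.7 -40.5 -21.8] ztop [194.4 214.1]
-25 737 x [-47.6 -40.8 -33.6] ztop [194.4 209.7]
-15 648 x [-46.1 -38.5  -1. ] ztop [192.9 207.6]
-5 518 x [-46.1 -39.6  -3.1] ztop [193.2 195.1]
5 357 x [-46.2 -37.9 -31.4] ztop [192.5 194.9]
tcp dock [-42.5 -30.4 187.3] [-0.    0.2  -0.26  1.12  0.   -1.46]
```

step_arm([
  [[0,0.1,0.16],0],
  [[0,0.2,0.32],0],
  [[0,0.28,0.48],0],
  [[0,0.36,0.66],0],
  [[0,0.42,0.82],0],
  [[0,0.48,1.0],0],
  [[0,0.48,1.0],0],
  [[0,0.48,1.0],0],
])

```text
t: 17.98
ee_pos: [476.3, 80.5, 147.9]
ee_rot: [-0.664, 0.747, 0.0, -0.0]
contact_force: [3.2, -2.1, -4.0]
gripper_width: 0.13
grip_force: 25.0
```

step_arm([
  [[0,0,0],0],
  [[0,0,0],0],
  [[0,0,0],0],
  [[0,0,0],0],
  [[0,0,-0.2],0],
  [[0,0,-0.6],0],
  [[0,0,-1.1],0],
  [[0,0,-1.3],0],
], fingers=0)

```text
t: 18.65
ee_pos: [477.6, 80.6, 203.8]
ee_rot: [-0.664, 0.747, -0.001, 0.001]
contact_force: [0.3, 0.4, -0.2]
gripper_width: 1.002
grip_force: 0.0
```

```bash
python3 hb.py 120 165 -110 -30;python3 - <<'E'
from h import *
s=cam("top");W=cloud(s);D=w2d(W.reshape(-1,3)).reshape(W.shape)
E
```

```text
3666
-45 311 x [-64.9 -59.9 -54.3] ztop [152.7 154.6]
-35 270 x [-65.  -59.6 -54.3] ztop [153.2 154.9]
-25 259 x [-65.1 -59.3 -54.2] ztop [153.1 154.8]
-15 498 x [-64.5 -54.1 -31.6] ztop [150.3 154.5]
-5 722 x [-64.5 -48.1 -30.9] ztop [150.  154.3]
5 688 x [-64.6 -48.5 -31.3] ztop [149.8 154.3]
15 302 x [-65.3 -57.9 -33. ] ztop [152.5 154.6]
25 211 x [-65.4 -59.9 -54.4] ztop [153.  154.7]
35 211 x [-65.5 -59.9 -54.3] ztop [153.1 154.5]
45 193 x [-65.6 -59.9 -54.3] ztop [153.  154.6]
tcp dock [-58.6 -29.9 204.6] [ 0.    0.15 -0.27  1.14  0.   -1.45]
```

step_arm([
  [[-0.3,0.05,0],0],
  [[-0.78,0.12,0],0],
  [[-0.78,0.12,0],0],
  [[-0.78,0.12,0],0],
  [[-0.78,0.12,0.1],0],
  [[-0.78,0.12,0.3],0],
  [[-0.78,0.12,0.5],0],
  [[-0.78,0.12,0.6],0],
], fingers=1)

```text
t: 19.42
ee_pos: [474.7, 111.4, 175.3]
ee_rot: [-0.664, 0.748, 0.001, -0.001]
contact_force: [-0.2, 0.4, -1.3]
gripper_width: -0.004
grip_force: 0.0
```

step_arm([
  [[0,0,0.06],0],
  [[0,0,0.12],0],
  [[0,0,0.18],0],
  [[0,0,0.24],0],
  [[0,0,0.3],0],
  [[0,0,0.36],0],
  [[0,0,0.42],0],
  [[0,0,0.48],0],
])

```text
t: 20.08
ee_pos: [475.6, 112.0, 157.8]
ee_rot: [-0.664, 0.747, -0.0, 0.0]
contact_force: [-0.0, -0.2, 0.2]
gripper_width: 0.003
grip_force: 0.5
```

```bash
python3 hb.py 100 165 -110 -30
```

```text
4810
-45 478 x [-68.4 -63.  -57.6] ztop [139.6 141.5]
-35 459 x [-68.4 -62.9 -57.5] ztop [139.9 141.7]
-25 418 x [-68.4 -62.9 -57.8] ztop [139.9 141.4]
-15 803 x [-68.2 -58.7 -32.2] ztop [138.  152.2]
-5 1900 x [-75.9 -54.9 -31.9] ztop [144.7 164.1]
5 545 x [-47.8 -39.4 -30.7] ztop [135.2 137.4]
15 90 x [-46.4 -38.6 -30.8] ztop [134.9 137. ]
45 110 x [-66.5 -63.7 -61.4] ztop [140.6 141.4]
55 7 x [-66.3 -64.2 -61.5] ztop [139.7 140. ]
tcp dock [-65.1   1.  157.3] [ 0.07  0.2  -0.34  1.04  0.   -1.39]
```

View pics/hb.png

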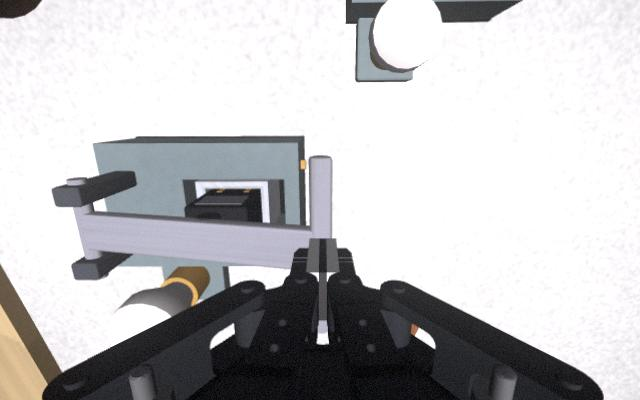

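The tip is squarely on the bar, whose top has dropped to 141.5 mm. I'll press on in small steps.

step_arm([
  [[0,0,0.03],0],
  [[0,0,0.06],0],
  [[0,0,0.09],0],
  [[0,0,0.12],0],
  [[0,0,0.15],0],
  [[0,0,0.18],0],
  [[0,0,0.21],0],
  [[0,0,0.24],0],
])

```text
t: 20.8
ee_pos: [475.0, 112.0, 148.8]
ee_rot: [-0.664, 0.747, 0.0, -0.0]
contact_force: [-4.9, 1.4, 7.7]
gripper_width: -0.004
grip_force: 3.9
```

step_arm([
  [[0,0,0.02],0],
  [[0,0,0.04],0],
  [[0,0,0.06],0],
  [[0,0,0.08],0],
  [[0,0,0.1],0],
  [[0,0,0.12],0],
  [[0,0,0.14],0],
  [[0,0,0.16],0],
])

```text
t: 21.47
ee_pos: [474.2, 112.1, 142.2]
ee_rot: [-0.664, 0.747, 0.001, -0.001]
contact_force: [-6.1, 0.8, 8.4]
gripper_width: -0.001
grip_force: 3.9
```

step_arm([
  [[0,0.01,0.02],0],
  [[0,0.02,0.04],0],
  [[0,0.02,0.06],0],
  [[0,0.03,0.08],0],
  [[0,0.03,0.1],0],
  [[0,0.03,0.12],0],
  [[0,0.03,0.14],0],
  [[0,0.03,0.16],0],
])

```text
t: 22.13
ee_pos: [473.4, 112.2, 135.9]
ee_rot: [-0.664, 0.747, 0.001, -0.0]
contact_force: [-4.7, 1.5, 7.3]
gripper_width: 0.002
grip_force: 3.8
```

step_arm([
  [[0,0,0.01],0],
  [[0,0,0.02],0],
  [[0,0,0.03],0],
  [[0,0,0.04],0],
  [[0,0,0.05],0],
  [[0,0,0.06],0],
  [[0,0,0.07],0],
  [[0,0,0.08],0],
])

```text
t: 22.8
ee_pos: [473.2, 112.2, 132.6]
ee_rot: [-0.664, 0.747, 0.001, -0.0]
contact_force: [-4.5, 1.2, 8.1]
gripper_width: -0.0
grip_force: 3.7
```

step_arm([
  [[0,0,0.01],0],
  [[0,0,0.02],0],
  [[0,0,0.03],0],
  [[0,0,0.04],0],
  [[0,0,0.05],0],
  [[0,0,0.05],0],
  [[0,0,0.05],0],
  [[0,0,0.05],0],
])

```text
t: 23.47
ee_pos: [473.1, 112.2, 130.5]
ee_rot: [-0.664, 0.747, 0.001, -0.001]
contact_force: [-5.5, 1.2, 7.3]
gripper_width: 0.001
grip_force: 3.4
```

step_arm([
  [[0,0,0.01],0],
  [[0,0,0.02],0],
  [[0,0,0.03],0],
  [[0,0,0.04],0],
  [[0,0,0.04],0],
  [[0,0,0.04],0],
  [[0,0,0.04],0],
  [[0,0,0.04],0],
])

```text
t: 24.13
ee_pos: [473.0, 112.3, 129.2]
ee_rot: [-0.664, 0.747, 0.001, -0.001]
contact_force: [-6.0, 0.6, 9.6]
gripper_width: -0.001
grip_force: 4.8
```

step_arm([
  [[0,0,0.01],0],
  [[0,0,0.02],0],
  [[0,0,0.03],0],
  [[0,0,0.03],0],
  [[0,0,0.03],0],
  [[0,0,0.03],0],
  [[0,0,0.03],0],
  [[0,0,0.03],0],
])

```text
t: 24.8
ee_pos: [473.0, 112.3, 128.8]
ee_rot: [-0.665, 0.747, 0.001, -0.0]
contact_force: [-8.0, 0.9, 15.9]
gripper_width: 0.001
grip_force: 7.7
```

The force rose to 16 N with almost no travel, so the clamp is on its hard stop. I'll back off and verify.

step_arm([
  [[0,0,-0.1],0],
  [[0,0,-0.3],0],
  [[0,0,-0.8],0],
  [[0,0,-1.5],0],
  [[0,0,-2.2],0],
  [[0,0,-2.5],0],
  [[0,0,-2.5],0],
  [[0,0,-2.5],0],
])

```text
t: 25.47
ee_pos: [475.1, 112.1, 228.1]
ee_rot: [-0.664, 0.747, -0.001, 0.001]
contact_force: [0.1, 0.8, -0.3]
gripper_width: 0.001
grip_force: 0.0
```

```bash
python3 hb.py 95 130 -110 -30; python3 - <<'E'
from h import *
c=cam("wrist");W=cloud(c);D=w2d(W.reshape(-1,3)).reshape(W.shape)
m=(D[...,0]>-17)&(D[...,0]<20)&(D[...,1]>-14)&(D[...,1]<-11.5)&(D[...,2]>70)&(D[...,2]<107)
print(m.sum(),np.percentile(D[m][:,2],[10,50,90]) if m.any() else "")
for x in (-40,0,30,55):
    m=(abs(D[...,0]-x)<4)&(abs(D[...,1])<8)&(D[...,2]>95)&(D[...,2]<125);print(x,np.median(D[m][:,2]))
E
```

```text
2407
-45 174 x [-71.3 -66.1 -60.9] ztop [111.5 113.6]
-35 176 x [-71.4 -65.7 -60.8] ztop [111.9 113.6]
-25 169 x [-71.4 -66.4 -60.7] ztop [111.9 113.7]
-15 291 x [-71.4 -61.5 -32.4] ztop [111.  113.5]
-5 573 x [-70.6 -50.7 -31.4] ztop [111.7 113.2]
5 571 x [-70.7 -51.2 -31.1] ztop [111.7 113.2]
15 237 x [-71.6 -63.  -32.3] ztop [111.4 113.7]
25 151 x [-71.7 -66.4 -60.3] ztop [111.8 113.4]
35 65 x [-71.7 -65.6 -60.3] ztop [111.3 113.2]
tcp dock [-66.2   0.9 227. ] [ 0.07  0.15 -0.21  1.2  -0.   -1.39]
220 [76.66175481 89.77071003 92.58568717]
-40 111.54657094829807
0 111.23889896569412
30 110.82611702517866
55 110.39674394933277
```

View pics/hb.png

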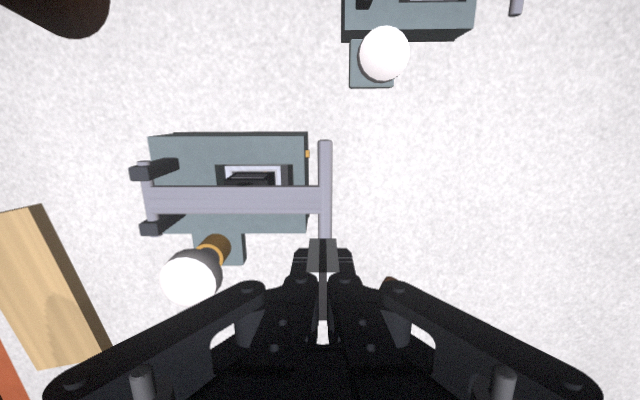

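The clamp is level at about 0.012 rad and the pack's top is at about 92 mm, so it is fully home. The arm is clear of everything.

```bash
python3 -c "
from plant import robot
print(robot.job_done())"
```

```text
the job is handed in; nothing more can be done
None
```

The pack is standing in the larger dock's pocket and driven fully home, the clamp is closed over it at about 0.012 rad, and the job is handed in at about 26 s of the 72 s allowed, though the hand-in returned no verdict.

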